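# Start the filter cap on its thread and screw it home

## Task

Screw the blue cap onto the water-filter housing without crossing the thread: set it on the neck with its bar in line with the spout, gently turn it backward (counter-clockwise from above) under light pressure until it drops a step, then turn it forward (clockwise) until it comes to its stop and sits fully home. Never force it, leave the other things alone, and let go of the cap at the end.

Things in the scene. Friction and masses are not known exactly. Their poses are not given: they have to be found in the camera images.
- cap_grip (a point): Centre of the bar grip of the loose blue screw cap, about 0.1 kg: a round skirt 69 mm wide, 25 mm high, open below, four equal lugs inside its lower edge a quarter turn apart; on top a straight bar 52 mm long, 13 wide, 24 high, white line along it. The point is on the axis, 36.5 mm above the skirt's lower edge, 11.5 mm below the bar's top; x along the bar, z up.
- cap_foot (a point): Centre of the lower edge of the cap's skirt, on the cap's axis, 36.5 mm below cap_grip; axes as cap_grip.
- bar_end (a point): A point at one end of the cap's bar, 24 mm along x from cap_grip; axes as cap_grip.
- housing: White round water-filter housing, steel band, bent steel spout; fixed; 92 mm wide, rubber foot 112 mm. Origin on its axis at the worktop, z up. The spout points along its -x, reaches 83 mm from the axis, at most 67 mm high. Shoulder 93.5 mm high; above it a grey threaded neck, 48 mm thick (58 over the threads), bevelled top at 115 mm. The cap goes over the neck with 1.2 mm play.
- seat (a point): Point on the housing's axis, 94.8 mm above the worktop: cap_foot lies here when the cap is fully home (its skirt then 1.3 mm above the shoulder); axes as the housing. From the entry the cap screws forward and down 1.0 to 1.2 rad to a hard stop here, 4.6 mm lead per radian, about 1 mm axial play.
- on_thread (a point): Point on the axis 10 mm above seat. Set on the neck with the bar in line with the spout (either way round; within 0.1 rad), the cap rests on top of the threads, cap_foot within 3 mm of this height. Where the four equal thread starts lie differs from case to case and is not measured. Turned forward from here the cap runs against a wall and stays high.
- entry (a point): Point on the axis 5 mm above seat: cap_foot is here, within 1 mm, after the drop. Turned backward from its rest the cap climbs slowly and after 0.3 to 0.9 rad falls 7.7 mm off the thread's end into this entry; 0.14 rad further back a wall stops it. All stops are rigid: over 35 N between cap and housing is forcing; press 3 to 6 N, turn with 0.2 to 0.3 N m.
- glass_1: Bystander: clear drinking glass, 81 mm wide, 86 mm high; origin at its foot.
- tin_2: Bystander: flat tin, 86 mm wide, 40 mm high; origin at its foot.
- mill_1: Bystander: wooden pepper mill, 58 mm wide, 170 mm high; origin at its foot.
- tape_1: Bystander: ring of tape, 96 mm wide, 25 mm high; origin at its foot.
Not all that is in view belongs to the job. Leave any green or orange look-alike of the part that bears cap_grip alone.

How it is judged (in metres and radians):
On the way, in this order (a step that is already met when the one before it is completed fails the run):
1. the cap rests on the neck on top of the threads, its bar in line with the spout (within 0.14 rad) (angle between the x axis of cap_grip and the x axis of housing, either way round below 0.14 rad and horizontal distance between cap_foot and seat below 0.003 m and z of cap_foot in the frame of seat between 0.007 and 0.0125 m and contact force between cap and housing above 0.3 N), for 0.2 s.
2. turned backward from there, the cap has dropped into the thread's entry (cap_foot 3.5 to 6.5 mm above seat) (horizontal distance between cap_foot and seat below 0.003 m and z of cap_foot in the frame of seat between 0.0035 and 0.0065 m and ((x of bar_end in the frame of seat above 0 m and y of bar_end in the frame of seat above 0.003 m) or (x of bar_end in the frame of seat below 0 m and y of bar_end in the frame of seat below -0.003 m))), for 0.1 s.
At the end, for the whole second after the job is handed in: The cap is released and at rest on the housing, level, on its axis within 3 mm, screwed home: cap_foot no more than 1.2 mm above seat (and not 2 mm below it) (horizontal distance between cap_foot and seat below 0.003 m and z of cap_foot in the frame of seat between -0.002 and 0.0012 m and angle between cap_grip's own z axis and vertical below 0.06 rad and linear speed of cap below 0.01 m/s and contact force between the fingers and cap below 0.1 N); the robot touches nothing.
It fails at once if the cap is forced on the housing (more than 35 N between them) (contact force between cap and housing above 35 N).
It fails at once if a bystander is moved by more than 2 cm (distance of any of glass_1, tin_2, mill_1, tape_1 from where it was at the start of the episode above 0.02 m).
It also fails if it takes over 64 s, if anything falls off the work surface, if the arm or the gripper's body presses on something with over 40 N, if the wrist force passes 120 N, or if a joint passes its speed limit or range.

## Robot

A 6-joint arm with a two-finger parallel gripper is mounted at the origin on a cart in front of the work surface, level with it; the furniture and walls round the work are solid. World frame = base frame: x ahead of the robot, y to its left, z up, the work surface at z = 0. Lengths are in mm, angles in rad, forces in N, time in s.
With the tool pointing down it reaches from about 325 to 900 mm from the base axis. Payload 3.5 kg.
Tool frame: the origin (TCP) lies at the very end of the fingers, on their centre line; the grasp point (between the pads) lies 19 mm behind it (bot.hold_point_z is the distance from the TCP to the grasp point, in mm); z points along the fingers, y is the direction in which the jaws open and shut (so a half turn about z gives the same grasp; the last joint's range is limited). The gripper opens to 85 mm and grips with 20 to 120 N. Pads are 22 mm wide; open, the fingers measure 114 mm over their backs; the gripper's body (76 mm by 85 mm) begins 54 mm behind the grasp point. The pads swing forward as they close: fully open they stand 13 mm farther back than shut.
Start: joints at [1.038, 0.276, -0.026, 1.268, 0, 1.467], TCP at [260.436, 568.15, 231.313] pointing down, gripper open.
Joint ranges: [-3.12, 3.12], [-0.85, 1.88], [-1.08, 1.24], [-1.95, 2.15], [-1.57, 1.53], [-3.14, 3.14]. Speed limits (rad/s): [2.57, 2.57, 3.14, 3.14, 3.14, 3.14].

## Interface

Orientations are given as a unit quaternion [x, y, z, w].
In Python, from bench import bot, cams, nets gives the robot as it stands. The module is installed in compiled form; this text tells all that it offers.
- The arm moves only by the tool move_arm, never from a script. Its argument "motion" is a list that holds one entry, the list of rows, each a list of 7 numbers: the opening, from 0 (shut) to 1 (fully open), then the shift along the tool's x, y, z in units of 40 mm (1.0 is 40 mm), then the turn, a rotation vector about the tool's x, y, z in rad. A call has 1 to 8 rows; each row is the pose to reach, as a shift and turn from the pose commanded when the call began, along the tool's axes at that moment; what a row does not reach only later rows make up. A row lasts 1/12 s, in which the tool goes at most 41.7 mm and 7.16 degrees, less where a joint would pass 70% of its speed; a pose out of reach is approached as far as the arm can. A call with a gripper value outside its range is refused whole. The fingers move at their own pace and stop on an object; "grip_force" is the grip in N (left out, the last holds). Time passes only in rows, so rows that repeat a pose let the fingers close. It gives the time, the measured TCP pose, the force and the opening at its end, in the units of the state.
- bot.read_state(): the state, without advancing time (a new reading comes with each control period).
- cams.get_image(name): name is "scene" or "top" or "wrist"; returns a dict with "img" (480x640x3 uint8, red, green, blue), "mtx" (3x3 intrinsics, pixels), "position" and "orientation" of the camera in the world; the wrist camera has in their place "hand_eye" (4x4, takes a point from camera to tool coordinates, whose origin is the TCP and whose axes are the flange's). Camera axes: x right, y down, z forward; pixel columns grow to the right and rows downward; lengths in mm; the calibration is good to about 2 mm. A picture is of the moment at which its call begins: read the wrist's pose just before it. There is no depth.
- bot.hand_in(): hands the job in, once; it reports no verdict.
Trained networks look in the newest picture that a camera, given by its name, has taken for a name from the list of things; names that differ only in an ending like _2 or _b are one class to them, and where a whole thing is asked for, a point or a joint stands for the part that bears it (a point fixed in the world has none). Each returns a list of dicts, best first, with "conf" (0 to 1); they miss things now and then, are a little off and sometimes report something else, mostly with a low value. They report only what shows in the picture. A call takes as long as a camera call. They do not tell look-alikes from the thing itself.
- nets.recognise(camera, name): "at" ([row, column] in pixels, amid what is visible of it).
- nets.outline_of(camera, name): "mask" (480x640 bool, what is visible of it) and "at" ([row, column] in pixels, amid what is visible of it).
The state is a dict: "clock": time; "q": joint angles; "joint_velocities": joint speeds; "effort": joint torques, N m; "eef_pos": TCP position; "eef_rot": TCP orientation; "ft_force": force on the tool from outside, world axes, zero at the start; "wrist_torque": the same for the moment, N m; "grip_width": opening from 0.0 (shut) to 1.0 (fully open).
Only numpy, scipy, OpenCV 4.12 (cv2) and the standard library are available. Lean on these libraries where they do the work, as an engineer would, in place of code of your own. Each camera call takes 0.05 s, during which the arm holds its last target. There are 200 camera calls.

## Working session

There is one attempt and no reset: what is moved stays moved. The work goes in short steps, Python scripts to look and compute and a tool call to move; the robot and the scene stay as the last step left them, time stands still between calls to the robot, and variables do not carry over. Pictures are saved under pics/ and viewed, and the job is handed in when it is done.

Besides the shell and the picture viewer there is one more tool, called after "Emit:" as name(argument=value, ...), one argument or row to a line, values as JSON. move_arm: Moves the arm, as the interface text tells. Its arguments: {"type":"object","properties":{"motion":{"type":"array","items":{"type":"array","items":{"type":"array","items":{"type":"number"}}}},"grip_force":{"type":"number"}},"required":["motion"]}

```bash
mkdir -p pics; python3 - <<'E'
from bench import bot,cams,nets
import cv2
s=bot.read_state(); print(s)
for c in ["scene","top"]:
    d=cams.get_image(c); cv2.imwrite(f"pics/{c}0.png",d["img"][:,:,::-1]); print(c,d["mtx"].tolist(),d["position"],d["orientation"])
    for n in ["cap_grip","housing","glass_1","tin_2","mill_1","tape_1"]:
        print(n,[( [round(float(v)) for v in r["at"]],round(r["conf"],2)) for r in nets.recognise(c,n)])
E
```

```text
{'clock': 0.0, 'q': array([ 1.03757697e+00,  2.77163668e-01, -2.78755736e-02,  1.26802698e+00,
        1.18883189e-05,  1.46736694e+00]), 'joint_velocities': array([ 0.00051832, -0.00103087, -0.00074882, -0.00143254, -0.00117317,
       -0.00101982]), 'effort': array([ 3.34545570e-03, -4.45508659e+01,  2.95201474e+01,  1.63249735e-02,
        1.37753359e-04, -8.19801453e-07]), 'eef_pos': array([260.04685426, 567.46916051, 230.14318078]), 'eef_rot': array([ 2.13244699e-01,  9.76998163e-01, -1.07607070e-03, -3.60857007e-04]), 'ft_force': array([-0.39924627, -0.43800773, -0.45187129]), 'wrist_torque': array([-0.0002008 , -0.01979882, -0.01929444]), 'grip_width': 1.000553046971343}
scene [[598.5213350437983, 0.0, 318.74753671352767], [0.0, 598.5213350437983, 245.65400246632797], [0.0, 0.0, 1.0]] [-214.4915936  -454.2653999   969.74815856] [ 0.80530442 -0.43315912  0.1890537  -0.35793388]
cap_grip [([311, 236], 0.91), ([300, 286], 0.68), ([269, 253], 0.62)]
housing [([311, 377], 0.98)]
glass_1 [([209, 370], 0.64)]
tin_2 [([264, 471], 0.62)]
mill_1 [([225, 430], 0.94)]
tape_1 [([215, 242], 0.77)]
top [[620.4819587597121, 0.0, 319.0455469453249], [0.0, 620.4819587597121, 243.6847438929664], [0.0, 0.0, 1.0]] [ 152.91303863  216.27270403 1508.11506446] [-0.59050855  0.79085359 -0.12980609  0.0948716 ]
cap_grip [([175, 296], 0.71), ([306, 276], 0.69), ([346, 309], 0.61), ([303, 331], 0.55)]
housing [([259, 395], 0.6), ([305, 281], 0.21)]
glass_1 [([178, 294], 0.97)]
tin_2 [([159, 398], 0.74), ([159, 354], 0.32)]
mill_1 [([160, 351], 0.56)]
tape_1 [([249, 199], 0.64)]
```

View pics/scene0.png

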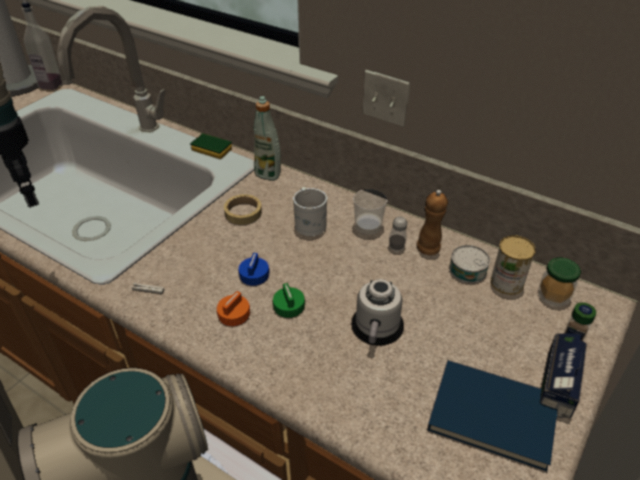

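View pics/top0.png

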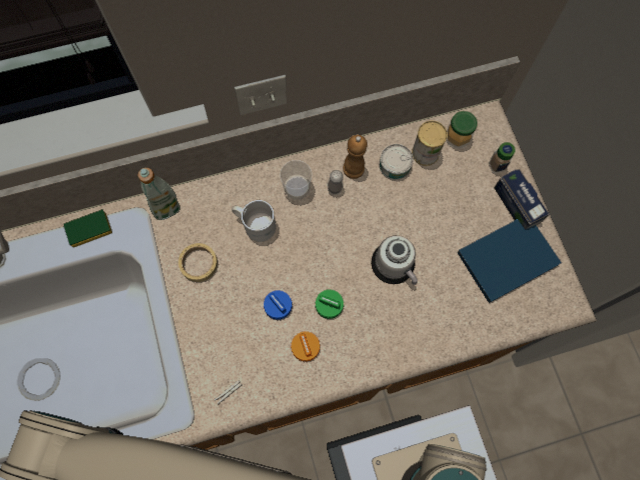

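The scene view shows three caps: orange (row 311, col 236), green (300, 286) and blue (269, 253). The blue one is the target, at (306, 276) in the top view. The housing is at (311, 377) in the scene view and (259, 395) in the top view.

```bash
cat > h.py <<'E'
import numpy as np, cv2
from scipy.spatial.transform import Rotation as R
from bench import bot,cams,nets
def grab(name, save=None):
    s=bot.read_state(); d=cams.get_image(name)
    if "hand_eye" in d:
        T=np.eye(4);T[:3,:3]=R.from_quat(s["eef_rot"]).as_matrix();T[:3,3]=s["eef_pos"]
        C=T@np.array(d["hand_eye"]); d["Rc"],d["tc"]=C[:3,:3],C[:3,3]
    else: d["Rc"],d["tc"]=R.from_quat(d["orientation"]).as_matrix(),np.array(d["position"])
    if save: cv2.imwrite(f"pics/{save}.png",d["img"][:,:,::-1])
    return d
def onplane(d,rc,z):
    r=d["Rc"]@np.linalg.solve(d["mtx"],[rc[1],rc[0],1.]); return d["tc"]+r*(z-d["tc"][2])/r[2]
def proj(d,p):
    c=d["mtx"]@(d["Rc"].T@(np.array(p)-d["tc"])); return c[1]/c[2],c[0]/c[2]
def blue(d):
    h=cv2.cvtColor(d["img"],cv2.COLOR_RGB2HSV); return cv2.inRange(h,(105,120,60),(130,255,255))
def toolshift(world):  # world delta -> tool axes, units of 40mm
    s=bot.read_state(); return R.from_quat(s["eef_rot"]).inv().apply(world)/40
E
python3 - <<'E'
from h import *
D={c:grab(c) for c in("top","scene")}
for c,(r0,r1,c0,c1) in dict(top=(285,330,255,300),scene=(245,290,230,275)).items():
    d=D[c]; m=np.zeros((480,640),np.uint8); m[r0:r1,c0:c1]=blue(d)[r0:r1,c0:c1]
    k=np.argwhere(m); print(c,len(k),k.mean(0),onplane(d,k.mean(0),22))
    cv2.imwrite(f"pics/crop_{c}.png",cv2.resize(d["img"][r0:r1,c0:c1,::-1],None,fx=8,fy=8))
for c,n in(("top",(247,398)),("scene",(288,381))): print("neck top",onplane(D[c],n,115))
print("spout tip top",onplane(D["top"],(281,412),50), "scene",onplane(D["scene"],(352,373),30))
for n,p,z in(("glass",(178,294),43),("mill",(160,351),85),("tape",(262,198),12)): print(n,onplane(D["top"],p,z))
a=cv2.resize(D["top"]["img"][225:295,360:430,::-1],None,fx=7,fy=7); cv2.imwrite("pics/house_top.png",np.hstack([a,cv2.resize(cv2.imread("pics/crop_top.png"),(300,490))]))
E
```

```text
top 595 [304.70420168 277.31596639] [506.4520516  212.70190292  22.        ]
scene 479 [268.70772443 253.29436326] [506.16499349 208.4546872   22.        ]
neck top [537.71277209 -97.41538308 115.        ]
neck top [ 530.76303108 -100.69543413  115.        ]
spout tip top [ 463.62373362 -116.56950974   50.        ] scene [ 445.4206014  -136.78688876   30.        ]
glass [811.32187713  83.28187913  43.        ]
mill [799.5334439  -64.95559657  85.        ]
tape [671.29916334 375.02020108  12.        ]
```

View pics/house_top.png

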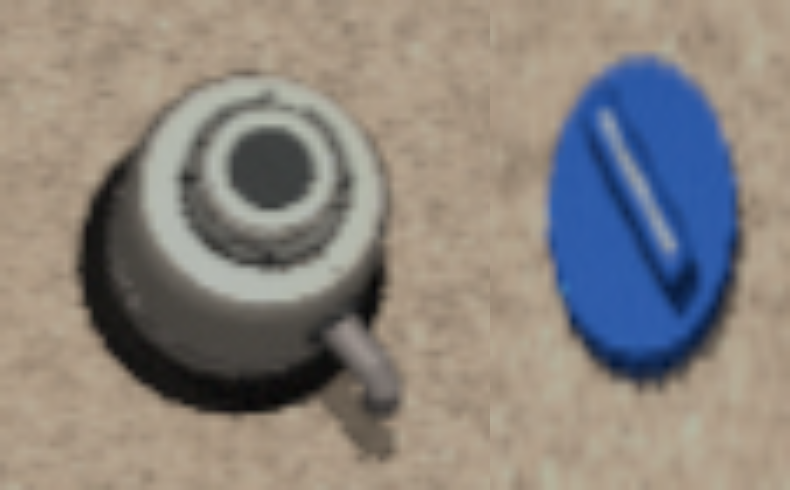

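The crops show the blue cap with its white-line bar, and the housing with its spout pointing toward the lower right.

```bash
python3 - <<'E'
from h import *
d=grab("top"); a=onplane(d,(295.1,272.2),48); b=onplane(d,(307.9,282.3),48); print(a,b,np.arctan2(*(b-a)[1::-1]), (a+b)/2)
w=grab("wrist"); print(np.round(w["hand_eye"],3).tolist(), w["mtx"].tolist())
print(toolshift([506-260,211-567,0]))
E
```

```text
[526.60519856 218.35145963  48.        ] [489.32715105 203.37363562  48.        ] -2.75954696002462 [507.9661748  210.86254762  48.        ]
[[0.001, -0.946, -0.326, 84.44], [1.0, 0.001, 0.001, 1.046], [-0.001, -0.326, 0.946, -141.916], [0.0, 0.0, 0.0, 1.0]] [[371.1105677656582, 0.0, 321.7126899471438], [0.0, 371.1105677656582, 241.55522383677672], [0.0, 0.0, 1.0]]
[-9.29913365e+00 -5.52798455e+00 -4.45144336e-04]
```

Emit:
move_arm(
  motion=[
    [[1, -9.3, -5.53, 1.5, 0, 0, -0.81], [1, -9.3, -5.53, 1.5, 0, 0, -0.81], [1, -9.3, -5.53, 1.5, 0, 0, -0.81], [1, -9.3, -5.53, 1.5, 0, 0, -0.81], [1, -9.3, -5.53, 1.5, 0, 0, -0.81], [1, -9.3, -5.53, 1.5, 0, 0, -0.81], [1, -9.3, -5.53, 1.5, 0, 0, -0.81], [1, -9.3, -5.53, 1.5, 0, 0, -0.81]],
  ],
)

```text
clock: 1.57
eef_pos: [441.0, 306.9, 187.6]
eef_rot: [-0.191, 0.982, 0.0, 0.0]
ft_force: [1.0, 0.1, -0.2]
grip_width: 1.001
```

```bash
python3 - <<'E'
from h import *
s=bot.read_state(); print(s["eef_pos"],R.from_quat(s["eef_rot"]).as_matrix()[:,0],s["q"],s["clock"])
print(toolshift(np.array([507,211,145])-s["eef_pos"]))
E
```

```text
[441.0162197  306.87677937 187.63718136] [-9.27033414e-01 -3.74977672e-01 -8.91815721e-04] [ 4.87561174e-01  1.49009327e-01 -2.80087997e-01  1.14079713e+00
  5.10150126e-05  1.03188283e-01] 1.5667
[-0.62948733 -2.84073985  1.06608331]
```

Emit:
move_arm(
  motion=[
    [[1, -0.63, -2.84, 1.07, 0, 0, 0], [1, -0.63, -2.84, 1.07, 0, 0, 0], [1, -0.63, -2.84, 1.07, 0, 0, 0], [1, -0.63, -2.84, 1.07, 0, 0, 0], [1, -0.63, -2.84, 1.07, 0, 0, 0], [1, -0.63, -2.84, 1.07, 0, 0, 0]],
  ],
)

```text
clock: 2.07
eef_pos: [505.7, 212.2, 144.8]
eef_rot: [-0.189, 0.982, 0.0, -0.0]
ft_force: [-0.5, -0.3, -0.2]
grip_width: 1.006
```

```bash
python3 - <<'E'
from h import *
s=bot.read_state(); print(s["eef_pos"],R.from_quat(s["eef_rot"]).as_matrix()[:,0])
d=grab("wrist","w1"); print([(r["at"],r["conf"]) for r in nets.recognise("wrist","cap_grip")])
h=cv2.cvtColor(d["img"],cv2.COLOR_RGB2HSV); n=cv2.inRange(h,(0,0,150),(180,90,255))
m=blue(d); m2=cv2.morphologyEx(m,cv2.MORPH_CLOSE,np.ones((25,25)))
w=cv2.bitwise_and(n,cv2.erode(m2,np.ones((15,15)))); k,l,st,ce=cv2.connectedComponentsWithStats(w)
i=1+np.argmax(st[1:,4]); (c,sz,an)=cv2.minAreaRect(np.argwhere(l==i)[:,::-1].astype(np.float32)); print(c,sz,an,st[i])
bx=cv2.boxPoints((c,sz,an)); e=[onplane(d,p[::-1],48) for p in bx]
E_=[(bx[0]+bx[1])/2,(bx[2]+bx[3])/2] if np.linalg.norm(bx[0]-bx[1])<np.linalg.norm(bx[1]-bx[2]) else [(bx[1]+bx[2])/2,(bx[3]+bx[0])/2]
P=[onplane(d,p[::-1],48) for p in E_]; print(P,np.linalg.norm(P[0]-P[1]),(P[0]+P[1])/2,np.arctan2(*(P[0]-P[1])[1::-1]))
E
```

```text
[505.67992501 212.24617788 144.82845415] [-9.28827349e-01 -3.70512749e-01  2.40756620e-04]
[([124.6, 173.9], 0.97), ([52.9, 335.0], 0.81), ([229.8, 318.6], 0.73)]
(320.0, 256.0) (28.0, 4.0) 90.0 [318 242   5  29  96]
[array([504.80933594, 212.12209593,  48.        ]), array([524.04937317, 219.78663399,  48.        ])] 20.710484698206862 [514.42935456 215.95436496  48.        ] -2.7624974221468235
```

View pics/w1.png

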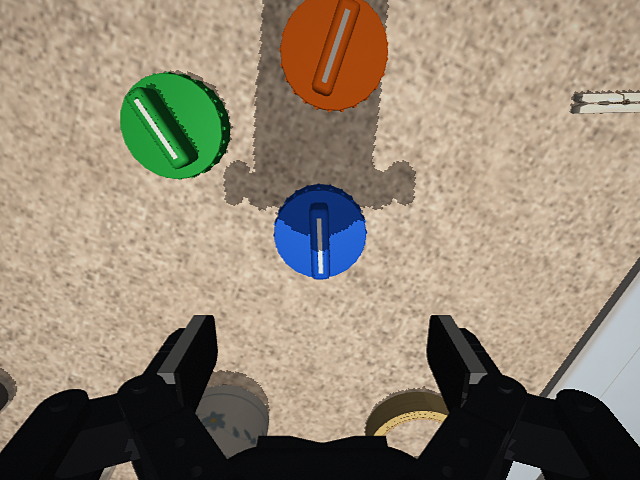

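The blue cap is at (230, 320), half in shadow, with its white line running from (217, 319.5) to (275, 321). The fingers span it symmetrically. The green and orange caps are clear of it.

```bash
python3 - <<'E'
from h import *
d=grab("wrist"); s=bot.read_state()
P=[onplane(d,p,48) for p in((217,319.5),(275,321))]; print(P,np.linalg.norm(P[0]-P[1]),np.arctan2(*(P[1]-P[0])[1::-1]))
c=(P[0]+P[1])/2; m=blue(d); m[:180]=0;m[285:]=0
(e,ax,an)=cv2.fitEllipse(cv2.convexHull(np.argwhere(m)[:,::-1])); print("skirt top",onplane(d,e[::-1],25),e,ax)
for g in(-0.01,0,0.01): print(toolshift(np.array([c[0],c[1],28])-s["eef_pos"]))
E
```

```text
[array([488.70632607, 206.36926319,  48.        ]), array([527.52514376, 223.04626786,  48.        ])] 42.24953361774852 0.40577000958458337
skirt top [504.17006935 211.65144769  25.        ] (318.5130920410156, 230.10256958007812) (92.44966125488281, 94.18762969970703)
[-0.06927213  0.00334651  2.93615206]
[-0.06927213  0.00334651  2.93615206]
[-0.06927213  0.00334651  2.93615206]
```

```bash
python3 - <<'E'
from h import *
d=grab("wrist"); s=bot.read_state()
im=d["img"][:,:,::-1].copy()
t=np.linspace(0,2*np.pi,120)
for cx,col in((np.array([508.1,214.7]),(0,255,255)),(np.array([506.2,213.]),(255,0,255))):
  for z in(0,25):
    q=np.array([proj(d,[cx[0]+34.5*np.cos(a),cx[1]+34.5*np.sin(a),z])[::-1] for a in t]); print(z,q.min(0),q.max(0))
    cv2.polylines(im,[np.round(q*8).astype(np.int32)],True,col,1,shift=3)
cv2.imwrite("pics/ov1.png",cv2.resize(im[170:300,250:390],None,fx=4.5,fy=4.5,interpolation=cv2.INTER_NEAREST))
E
```

```text
0 [277.46338421 183.93400181] [362.93578121 265.90073547]
25 [273.69381636 190.25237292] [366.49021009 278.46005679]
0 [276.27077218 180.8541871 ] [361.96697115 263.25227419]
25 [272.38800776 186.91581339] [365.44826041 275.62770348]
```

View pics/ov1.png

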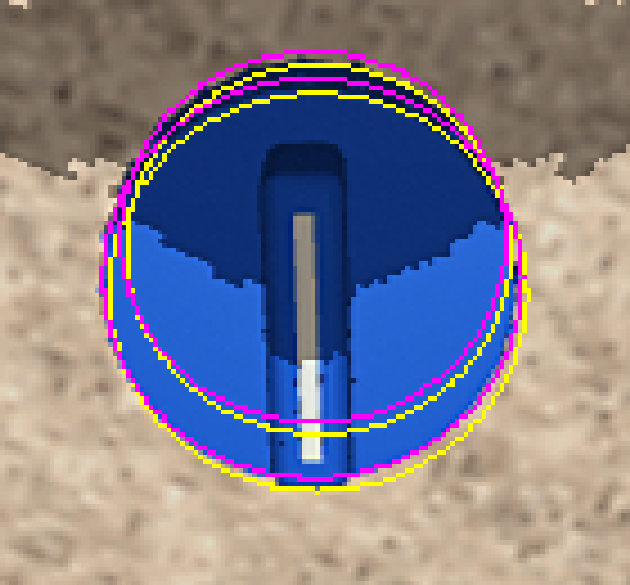

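Emit:
move_arm(
  motion=[
    [[1, -0.045, 0, 1.0, 0, 0, -0.026], [1, -0.045, 0, 2.0, 0, 0, -0.026], [1, -0.045, 0, 2.6, 0, 0, -0.026], [1, -0.045, 0, 2.93, 0, 0, -0.026], [1, -0.045, 0, 2.93, 0, 0, -0.026]],
  ],
)

```text
clock: 2.68
eef_pos: [503.7, 213.0, 24.3]
eef_rot: [-0.203, 0.979, -0.0, -0.003]
ft_force: [-0.5, -0.1, 0.0]
grip_width: 0.998
```

Emit:
move_arm(
  motion=[
    [[0, 0, 0, 0, 0, 0, 0], [0, 0, 0, 0, 0, 0, 0], [0, 0, 0, 0, 0, 0, 0], [0, 0, 0, 0, 0, 0, 0], [0, 0, 0, 0, 0, 0, 0], [0, 0, 0, 0, 0, 0, 0], [0, 0, 0, 0, 0, 0, 0], [0, 0, 0, 0, 0, 0, 0]],
  ],
  grip_force=40,
)

```text
clock: 3.35
eef_pos: [508.4, 213.1, 28.6]
eef_rot: [-0.202, 0.979, 0.0, 0.001]
ft_force: [-0.1, 0.2, 5.4]
grip_width: 0.145
```

```bash
python3 - <<'E'
from h import *
s=bot.read_state(); print(s["eef_pos"],s["ft_force"],s["wrist_torque"],s["grip_width"])
grab("wrist","w2")
E
```

```text
[508.39048173 213.06972444  28.57130002] [-0.09708942  0.24022976  5.44549813] [-0.0359139   0.11133102  0.01409032] 0.14472500845711736
```

View pics/w2.png

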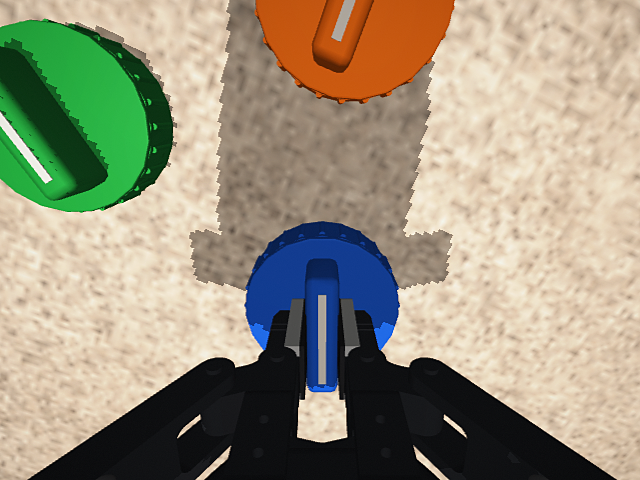

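```bash
cat >> h.py <<'E'
def tocap(d,rc,zt):  # pixel -> tool-frame point at tool z = zt
    H=np.array(d["hand_eye"]); r=H[:3,:3]@np.linalg.solve(d["mtx"],[rc[1],rc[0],1.]); return H[:3,3]+r*(zt-H[2,3])/r[2]
E
python3 - <<'E'
from h import *
d=grab("wrist"); s=bot.read_state()
zt=s["eef_pos"][2]-48
P=[tocap(d,p,zt) for p in((295,322),(383.5,322.5))]; print(P,(P[0]+P[1])/2,np.linalg.norm(P[0]-P[1]))
im=d["img"][:,:,::-1].copy(); t=np.linspace(0,2*np.pi,120); H=np.linalg.inv(d["hand_eye"])
for x0,c in((0,(0,255,255)),(2,(255,0,255)),(-2,(255,255,255))):
  q=[]
  for a in t:
    p=d["mtx"]@(H@[x0+34.5*np.cos(a),34.5*np.sin(a),zt+23+25,1])[:3]; q.append(p[:2]/p[2])
  cv2.polylines(im,[np.round(np.array(q)*8).astype(np.int32)],True,c,1,shift=3)
cv2.imwrite("pics/ov2.png",cv2.resize(im[210:400,230:420],None,fx=3,fy=3,interpolation=cv2.INTER_NEAREST))
T=toolshift(np.array([640,-70,235])-s["eef_pos"]); print(T)
E
```

```text
[array([ 20.45375077,   1.33752688, -19.4223467 ]), array([-19.17154133,   1.58972776, -19.4223467 ])] [  0.64110472   1.46362732 -19.4223467 ] 39.626094677222156
[-0.23667619 -7.80255865 -5.15807176]
```

View pics/ov2.png

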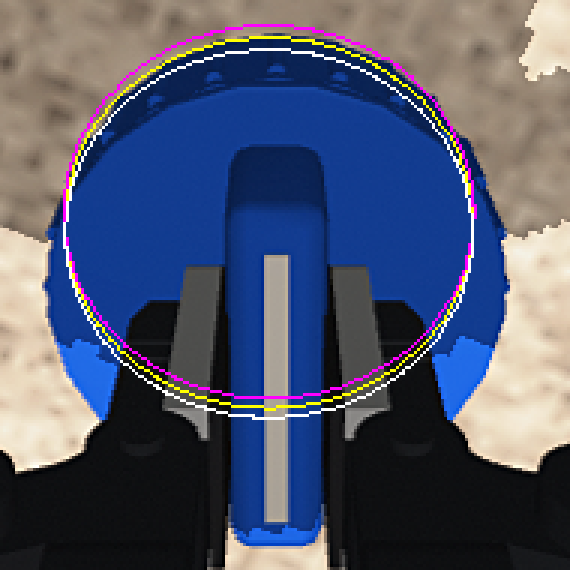

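Emit:
move_arm(
  motion=[
    [[0, 0, 0, -0.5, 0, 0, 0], [0, 0, 0, -1.3, 0, 0, 0], [0, 0, 0, -2.2, 0, 0, 0], [0, 0, 0, -3.2, 0, 0, 0], [0, 0, 0, -4.2, 0, 0, 0], [0, 0, 0, -5.2, 0, 0, 0], [0, 0, 0, -5.2, 0, 0, 0]],
  ],
)

```text
clock: 4.03
eef_pos: [512.4, 214.3, 244.7]
eef_rot: [-0.202, 0.979, 0.001, 0.008]
ft_force: [1.5, 0.3, 1.0]
grip_width: 0.138
```

Emit:
move_arm(
  motion=[
    [[0, -0.2, -7.8, 0, 0, 0, 0], [0, -0.2, -7.8, 0, 0, 0, 0], [0, -0.2, -7.8, 0, 0, 0, 0], [0, -0.2, -7.8, 0, 0, 0, 0], [0, -0.2, -7.8, 0, 0, 0, 0], [0, -0.2, -7.8, 0, 0, 0, 0], [0, -0.2, -7.8, 0, 0, 0, 0], [0, -0.2, -7.8, 0, 0, 0, 0]],
  ],
)

```text
clock: 4.7
eef_pos: [639.4, -75.2, 234.3]
eef_rot: [-0.2, 0.98, -0.001, -0.0]
ft_force: [0.4, 0.3, -2.1]
grip_width: 0.143
```

Emit:
move_arm(
  motion=[
    [[0, 0, 0, 0, 0, 0, 0], [0, 0, 0, 0, 0, 0, 0], [0, 0, 0, 0, 0, 0, 0]],
  ],
)

```text
clock: 4.95
eef_pos: [637.2, -70.0, 234.6]
eef_rot: [-0.202, 0.979, 0.001, -0.001]
ft_force: [-0.6, 0.5, -0.5]
grip_width: 0.14
```

```bash
python3 - <<'E'
from h import *
d=grab("wrist","w3"); print([(r["at"],r["conf"]) for r in nets.recognise("wrist","housing")]); print(d["tc"],bot.read_state()["ft_force"])
E
```

```text
[([79.3, 341.0], 0.98)]
[ 560.36409054 -102.12089777  376.65069006] [ 0.69450694  0.06347713 -1.07437575]
```

View pics/w3.png

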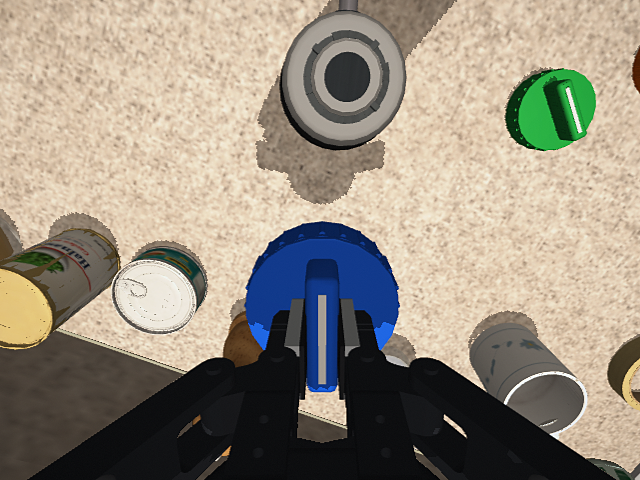

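The wrist view shows the housing neck at (77, 347) with the spout leaving the top edge of the frame. I'll back off so the whole spout is visible.

Emit:
move_arm(
  motion=[
    [[0, -0.7, -0.1, 0, 0, 0, 0], [0, -1.4, -0.2, 0, 0, 0, 0], [0, -1.4, -0.2, 0, 0, 0, 0], [0, -1.4, -0.2, 0, 0, 0, 0], [0, -1.4, -0.2, 0, 0, 0, 0]],
  ],
)

```text
clock: 5.47
eef_pos: [691.8, -54.6, 235.4]
eef_rot: [-0.203, 0.979, 0.0, -0.001]
ft_force: [-0.4, 0.6, -1.2]
grip_width: 0.138
```

```bash
python3 - <<'E'
from h import *
d=grab("wrist","w4"); print(bot.read_state()["eef_pos"],d["tc"])
cv2.imwrite("pics/w4c.png",cv2.resize(d["img"][0:200,220:470,::-1],None,fx=3,fy=3,interpolation=cv2.INTER_CUBIC))
E
```

```text
[691.66201495 -54.94328059 235.56326576] [614.93997487 -86.67410621 377.39001027]
```

View pics/w4c.png

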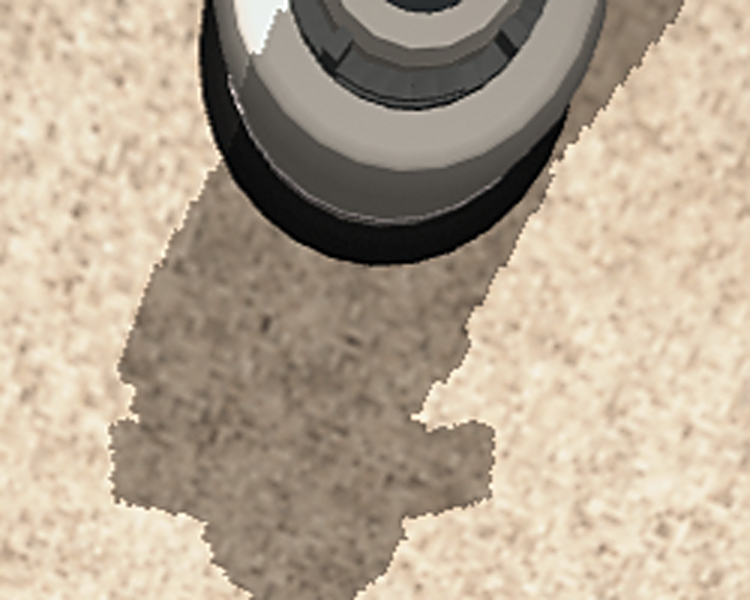

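That moved the wrong way: the housing slid up out of the frame. I'll move back toward the robot instead.

Emit:
move_arm(
  motion=[
    [[0, 0.9, 0.1, 0, 0, 0, 0], [0, 1.8, 0.2, 0, 0, 0, 0], [0, 2.7, 0.3, 0, 0, 0, 0], [0, 2.8, 0.3, 0, 0, 0, 0], [0, 2.8, 0.3, 0, 0, 0, 0], [0, 2.8, 0.3, 0, 0, 0, 0]],
  ],
)

```text
clock: 6.02
eef_pos: [585.0, -89.1, 236.4]
eef_rot: [-0.201, 0.98, -0.0, 0.001]
ft_force: [-0.1, 0.2, -0.3]
grip_width: 0.14
```

```bash
python3 - <<'E'
from h import *
d=grab("wrist","w5"); print(bot.read_state()["eef_pos"],d["tc"]); np.savez("w5.npz",**{k:np.array(d[k]) for k in("img","mtx","Rc","tc")})
cv2.imwrite("pics/w5c.png",cv2.resize(d["img"][20:220,220:470,::-1],None,fx=3,fy=3,interpolation=cv2.INTER_CUBIC))
E
```

```text
[585.81615753 -89.0620994  236.39594432] [ 507.51469955 -121.00923737  378.15053468]
```

View pics/w5c.png

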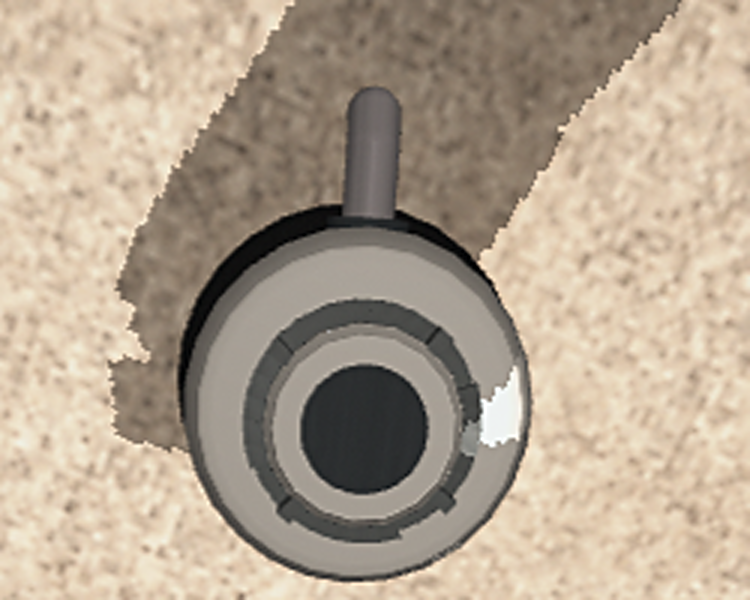

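```bash
python3 - <<'E'
from h import *
f=np.load("w5.npz"); d={k:f[k] for k in f}
P=lambda x,y:(20+y/3-.33,220+x/3-.33)
n=onplane(d,P(364,428),115); print("neck",n, "r",np.linalg.norm(onplane(d,P(364+92,428),115)-n))
t=np.linspace(0,2*np.pi,120); im=cv2.imread("pics/w5c.png")
for z,r in((115,24),(93.5,46),(0,56)):
  q=np.array([proj(d,[n[0]+r*np.cos(a),n[1]+r*np.sin(a),z]) for a in t]); q=np.c_[(q[:,1]-220+.33)*3,(q[:,0]-20+.33)*3]
  cv2.polylines(im,[np.round(q).astype(np.int32)],True,(0,0,255),1)
for z in(45,55,62):
  for p in((375,110),(373,150),(370,205)):
    v=onplane(d,P(*p),z)-n; print(z,p,np.hypot(*v[:2]),np.arctan2(-v[1],-v[0]))
for a,c in((.36,(0,255,0)),(.42,(255,255,0))):
  q=np.array([proj(d,[n[0]-r*np.cos(a),n[1]-r*np.sin(a),60]) for r in(46,80)]); q=np.c_[(q[:,1]-220+.33)*3,(q[:,0]-20+.33)*3]
  cv2.polylines(im,[np.round(q).astype(np.int32)],False,c,1)
cv2.imwrite("pics/ov5.png",im)
s=bot.read_state(); x=R.from_quat(s["eef_rot"]).as_matrix()[:,0]; print("toolyaw",np.arctan2(-x[1],-x[0]))
print(toolshift(np.array([n[0],n[1],150])-s["eef_pos"]))
E
```

```text
neck [532.28164682 -95.82995564 115.        ] r 21.427694405221306
45 (375, 110) 76.0764780480911 0.33985922997140383
45 (373, 150) 66.22805168758502 0.3351545555994916
45 (370, 205) 52.33392672634388 0.32682697521678705
55 (375, 110) 74.7472169753828 0.3460767826931877
55 (373, 150) 65.19245235466211 0.34235206770546667
55 (370, 205) 51.71195197434674 0.33605359239904853
62 (375, 110) 73.81850612733513 0.3505621841663996
62 (373, 150) 64.46959711391816 0.34752772671903376
62 (370, 205) 51.279242918151446 0.34264501629364247
toolyaw 0.40613806639995537
[1.30065533 0.37597776 2.15683582]
```

View pics/ov5.png

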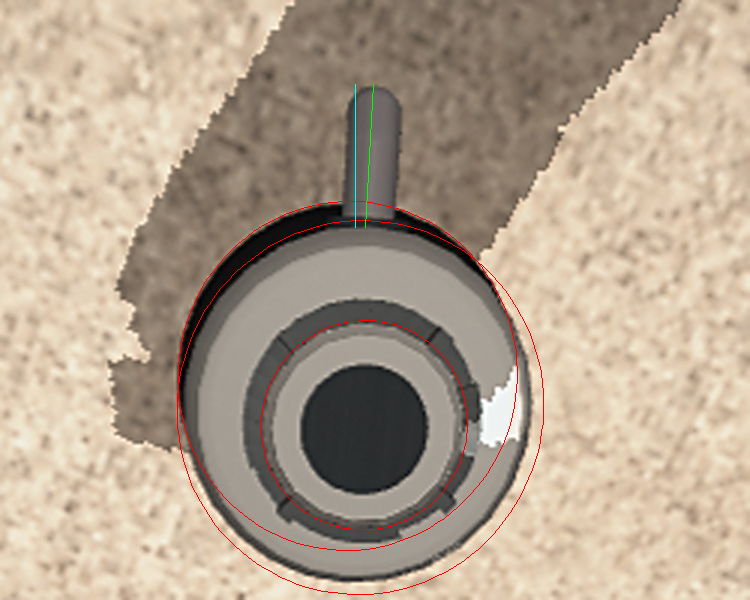

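The wrist view gives a clean fit on the neck at about (162.7, 341) and a spout angle of about 0.345. The same camera sees the gripped cap offset by (0.6, 1.4) mm from the tool axis, so I subtract that. Next I move above the neck.

Emit:
move_arm(
  motion=[
    [[0, 0.6, 0.17, 0, 0, 0, 0.03], [0, 1.28, 0.34, 0, 0, 0, 0.06], [0, 1.285, 0.34, 0.6, 0, 0, 0.06], [0, 1.285, 0.34, 1.4, 0, 0, 0.06], [0, 1.285, 0.34, 2.0, 0, 0, 0.06], [0, 1.285, 0.34, 2.0, 0, 0, 0.06], [0, 1.285, 0.34, 2.0, 0, 0, 0.06], [0, 1.285, 0.34, 2.0, 0, 0, 0.06]],
  ],
)

```text
clock: 6.73
eef_pos: [534.3, -97.0, 157.0]
eef_rot: [-0.173, 0.985, -0.001, 0.001]
ft_force: [0.1, -0.6, -0.6]
grip_width: 0.14
```

```bash
python3 - <<'E'
from h import *
s=bot.read_state(); x=R.from_quat(s["eef_rot"]).as_matrix()[:,0]; print(s["eef_pos"],np.arctan2(-x[1],-x[0]),s["ft_force"],s["wrist_torque"],s["q"])
a=grab("scene")["img"][230:350,310:450,::-1]; b=grab("wrist")["img"][:,:,::-1]
cv2.imwrite("pics/p1.png",np.hstack([cv2.resize(a,(420,360),interpolation=2),cv2.resize(b[100:460,180:480],(300,360))]))
E
```

```text
[534.34267162 -97.02391733 156.97327565] 0.3468156096849961 [ 0.11088563 -0.6404039  -0.56055087] [-0.01445588 -0.03974883  0.02394406] [-2.98722004e-01  1.82201281e-01 -3.09003527e-01  1.07717701e+00
  1.01250709e-04 -6.45536127e-01]
```

View pics/p1.png

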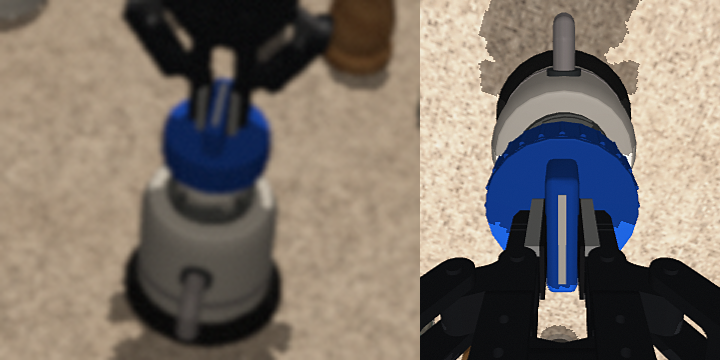

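```bash
python3 - <<'E'
from h import *
d=grab("wrist"); cv2.imwrite("pics/p2.png",cv2.resize(d["img"][110:310,220:420,::-1],None,fx=3,fy=3,interpolation=cv2.INTER_CUBIC)[:, :])
s=bot.read_state(); print(s["eef_pos"])
E
```

```text
[534.49540342 -97.29499984 157.68002073]
```

View pics/p2.png

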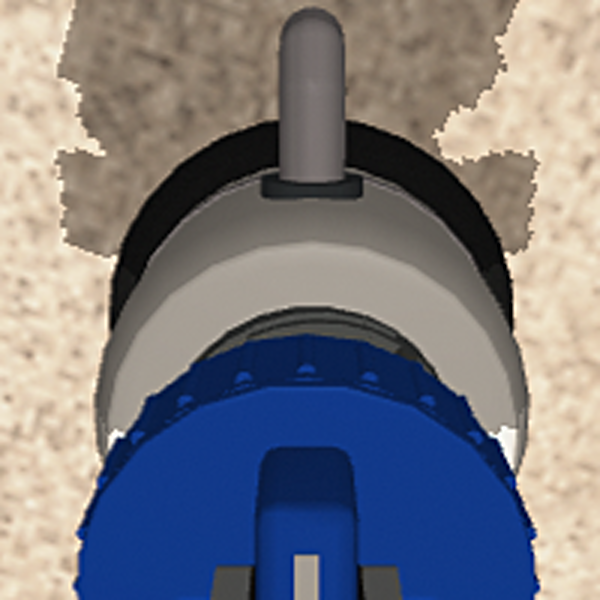

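Body and spout are centred at crop column 312.5, against 307 for the cap. The cap therefore needs about 1 mm more in tool +y and about 1 mm more in tool +x.

Emit:
move_arm(
  motion=[
    [[0, 0.02, 0.027, 0, 0, 0, 0], [0, 0.02, 0.027, 0.12, 0, 0, 0], [0, 0.02, 0.027, 0.24, 0, 0, 0], [0, 0.02, 0.027, 0.36, 0, 0, 0], [0, 0.02, 0.027, 0.44, 0, 0, 0], [0, 0.02, 0.027, 0.44, 0, 0, 0], [0, 0.02, 0.027, 0.44, 0, 0, 0]],
  ],
)

```text
clock: 7.47
eef_pos: [531.8, -96.0, 137.5]
eef_rot: [-0.172, 0.985, 0.0, 0.0]
ft_force: [2.3, 0.1, -2.6]
grip_width: 0.145
```

Emit:
move_arm(
  motion=[
    [[0, 0, 0, 0.03, 0, 0, 0], [0, 0, 0, 0.06, 0, 0, 0], [0, 0, 0, 0.06, 0, 0, 0]],
  ],
)

```text
clock: 7.72
eef_pos: [532.0, -96.1, 135.8]
eef_rot: [-0.172, 0.985, -0.0, 0.001]
ft_force: [2.8, 0.7, -1.3]
grip_width: 0.143
```

A sideways force of +2.8 N in x suggests the cap is slightly too far toward the robot. I'll ease it back 1 mm and continue down.

Emit:
move_arm(
  motion=[
    [[0, -0.03, 0, 0, 0, 0, 0], [0, -0.03, 0, 0, 0, 0, 0], [0, -0.03, 0, 0.02, 0, 0, 0], [0, -0.03, 0, 0.04, 0, 0, 0], [0, -0.03, 0, 0.04, 0, 0, 0]],
  ],
)

```text
clock: 8.13
eef_pos: [532.2, -95.9, 133.8]
eef_rot: [-0.172, 0.985, -0.0, -0.0]
ft_force: [0.0, -1.4, 0.0]
grip_width: 0.141
```

Emit:
move_arm(
  motion=[
    [[0, 0, 0, 0.025, 0, 0, 0], [0, 0, 0, 0.025, 0, 0, 0], [0, 0, 0, 0.05, 0, 0, 0], [0, 0, 0, 0.05, 0, 0, 0]],
  ],
)

```text
clock: 8.47
eef_pos: [532.3, -96.0, 133.3]
eef_rot: [-0.172, 0.985, -0.0, -0.0]
ft_force: [-1.7, -0.8, 8.3]
grip_width: 0.148
```

Contact at foot height of about 104.7 mm, which matches on_thread. I'll ease to about 4 N and hold, then check with the camera.

Emit:
move_arm(
  motion=[
    [[0, 0, 0, -0.02, 0, 0, 0], [0, 0, 0, -0.02, 0, 0, 0], [0, 0, 0, -0.02, 0, 0, 0], [0, 0, 0, -0.02, 0, 0, 0]],
  ],
)

```text
clock: 8.8
eef_pos: [532.3, -95.9, 133.4]
eef_rot: [-0.172, 0.985, -0.0, -0.0]
ft_force: [-2.8, -1.4, 6.0]
grip_width: 0.142
```

```bash
python3 - <<'E'
from h import *
d=grab("wrist"); s=bot.read_state(); print(s["eef_pos"],s["ft_force"],s["wrist_torque"]); x=R.from_quat(s["eef_rot"]).as_matrix()[:,0]; print(np.arctan2(-x[1],-x[0]))
cv2.imwrite("pics/p3.png",cv2.resize(d["img"][110:400,220:420,::-1],None,fx=2,fy=2,interpolation=cv2.INTER_CUBIC))
E
```

```text
[532.31272057 -95.95067785 133.3735672 ] [-1.27105882 -1.98425294  6.61146717] [-0.24247399  0.38448864  0.05977709]
0.3460333418992426
```

View pics/p3.png

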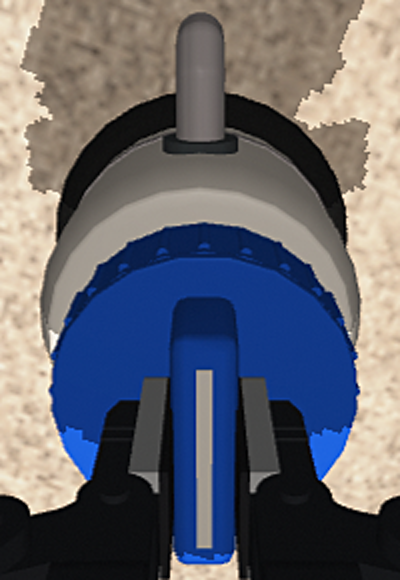

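The bar lines up with the spout (columns 204 and 201) and the cap rests on the neck. Now I turn it backward in small steps, watching force and height.

Emit:
move_arm(
  motion=[
    [[0, 0, 0, -0.01, 0, 0, -0.04], [0, 0, 0, -0.01, 0, 0, -0.08], [0, 0, 0, -0.01, 0, 0, -0.12], [0, 0, 0, -0.01, 0, 0, -0.16], [0, 0, 0, -0.01, 0, 0, -0.2], [0, 0, 0, -0.01, 0, 0, -0.2]],
  ],
)

```text
clock: 9.35
eef_pos: [533.7, -96.1, 134.1]
eef_rot: [-0.27, 0.963, -0.001, 0.001]
ft_force: [1.1, -0.6, 6.0]
grip_width: 0.142
```

Emit:
move_arm(
  motion=[
    [[0, 0, 0, 0, 0, 0, -0.05], [0, 0, 0, 0, 0, 0, -0.1], [0, 0, 0, 0, 0, 0, -0.1]],
  ],
)

```text
clock: 9.6
eef_pos: [533.8, -96.1, 134.6]
eef_rot: [-0.318, 0.948, -0.001, 0.001]
ft_force: [0.2, -0.8, 7.7]
grip_width: 0.144
```

Emit:
move_arm(
  motion=[
    [[0, 0, 0, 0, 0, 0, -0.05], [0, 0, 0, 0, 0, 0, -0.08], [0, 0, 0, 0, 0, 0, -0.08]],
  ],
)

```text
clock: 9.85
eef_pos: [533.9, -96.0, 134.9]
eef_rot: [-0.355, 0.935, -0.001, 0.001]
ft_force: [-0.7, 0.2, 8.1]
grip_width: 0.143
```

Emit:
move_arm(
  motion=[
    [[0, 0, 0, -0.02, 0, 0, -0.04], [0, 0, 0, -0.02, 0, 0, -0.08], [0, 0, 0, -0.02, 0, 0, -0.08]],
  ],
)

```text
clock: 10.1
eef_pos: [533.7, -95.9, 135.2]
eef_rot: [-0.393, 0.92, -0.001, 0.001]
ft_force: [-0.4, 0.6, 7.8]
grip_width: 0.141
```

Emit:
move_arm(
  motion=[
    [[0, 0, 0, -0.01, 0, 0, -0.04], [0, 0, 0, -0.01, 0, 0, -0.08], [0, 0, 0, -0.01, 0, 0, -0.08]],
  ],
)

```text
clock: 10.35
eef_pos: [533.3, -95.5, 135.1]
eef_rot: [-0.429, 0.903, -0.0, 0.001]
ft_force: [0.5, -0.5, 5.1]
grip_width: 0.143
```

Emit:
move_arm(
  motion=[
    [[0, 0, 0, 0, 0, 0, -0.04], [0, 0, 0, 0, 0, 0, -0.08], [0, 0, 0, 0, 0, 0, -0.08]],
  ],
)

```text
clock: 10.6
eef_pos: [532.3, -95.5, 133.8]
eef_rot: [-0.465, 0.886, 0.0, -0.0]
ft_force: [0.2, 0.1, -0.0]
grip_width: 0.146
```

The force fell to zero, so the cap is off the thread's end. I lower it into the entry without turning.

Emit:
move_arm(
  motion=[
    [[0, 0, 0, 0.03, 0, 0, 0], [0, 0, 0, 0.05, 0, 0, 0], [0, 0, 0, 0.07, 0, 0, 0], [0, 0, 0, 0.07, 0, 0, 0]],
  ],
)

```text
clock: 10.93
eef_pos: [532.3, -95.6, 131.1]
eef_rot: [-0.464, 0.886, 0.0, -0.0]
ft_force: [0.4, -1.1, -1.4]
grip_width: 0.138
```

Emit:
move_arm(
  motion=[
    [[0, 0, 0, 0.02, 0, 0, 0], [0, 0, 0, 0.04, 0, 0, 0], [0, 0, 0, 0.06, 0, 0, 0], [0, 0, 0, 0.06, 0, 0, 0]],
  ],
)

```text
clock: 11.27
eef_pos: [532.3, -95.6, 128.9]
eef_rot: [-0.464, 0.886, 0.0, -0.0]
ft_force: [1.7, -0.4, -1.0]
grip_width: 0.141
```

Emit:
move_arm(
  motion=[
    [[0, 0, 0, 0.02, 0, 0, 0], [0, 0, 0, 0.02, 0, 0, 0], [0, 0, 0, 0.04, 0, 0, 0], [0, 0, 0, 0.04, 0, 0, 0]],
  ],
)

```text
clock: 11.6
eef_pos: [532.4, -95.7, 128.4]
eef_rot: [-0.465, 0.886, -0.0, -0.0]
ft_force: [-1.1, -0.3, 5.9]
grip_width: 0.144
```

TCP 128.4 puts the foot at 99.8 mm, which is the entry height, with 5.9 N contact. Now forward, descending with the lead.

Emit:
move_arm(
  motion=[
    [[0, 0, 0, 0.0, 0, 0, 0.05], [0, 0, 0, 0.005, 0, 0, 0.1], [0, 0, 0, 0.01, 0, 0, 0.15], [0, 0, 0, 0.017, 0, 0, 0.2], [0, 0, 0, 0.023, 0, 0, 0.25], [0, 0, 0, 0.029, 0, 0, 0.3], [0, 0, 0, 0.029, 0, 0, 0.3]],
  ],
)

```text
clock: 12.18
eef_pos: [533.1, -95.4, 127.0]
eef_rot: [-0.327, 0.945, 0.0, 0.001]
ft_force: [0.5, 1.6, 4.3]
grip_width: 0.14
```

```bash
python3 - <<'E'
from h import *
s=bot.read_state(); print(s["eef_pos"],s["ft_force"],s["wrist_torque"],s["q"][5]); x=R.from_quat(s["eef_rot"]).as_matrix()[:,0]; print(np.arctan2(-x[1],-x[0]))
E
```

```text
[533.0768832  -95.391537   127.01024105] [0.53058351 1.59204865 4.26872157] [ 0.20003577 -0.12407554 -0.03993293] -0.9626298335977538
0.6655721678421476
```

Emit:
move_arm(
  motion=[
    [[0, 0, 0, 0.006, 0, 0, 0.05], [0, 0, 0, 0.012, 0, 0, 0.1], [0, 0, 0, 0.018, 0, 0, 0.15], [0, 0, 0, 0.023, 0, 0, 0.2], [0, 0, 0, 0.029, 0, 0, 0.25], [0, 0, 0, 0.035, 0, 0, 0.3], [0, 0, 0, 0.04, 0, 0, 0.35], [0, 0, 0, 0.04, 0, 0, 0.35]],
  ],
)

```text
clock: 12.85
eef_pos: [533.3, -95.7, 125.4]
eef_rot: [-0.158, 0.987, -0.0, 0.001]
ft_force: [0.5, 1.2, 3.2]
grip_width: 0.141
```

Emit:
move_arm(
  motion=[
    [[0, 0, 0, 0.006, 0, 0, 0.05], [0, 0, 0, 0.012, 0, 0, 0.1], [0, 0, 0, 0.018, 0, 0, 0.15], [0, 0, 0, 0.023, 0, 0, 0.2], [0, 0, 0, 0.023, 0, 0, 0.2]],
  ],
)

```text
clock: 13.27
eef_pos: [533.4, -95.8, 124.5]
eef_rot: [-0.059, 0.998, -0.0, 0.001]
ft_force: [1.0, -0.6, 4.0]
grip_width: 0.144
```

```bash
cat > st.py <<'E'
from h import *
s=bot.read_state(); print(s["eef_pos"],s["ft_force"],s["wrist_torque"],s["q"][5]); x=R.from_quat(s["eef_rot"]).as_matrix()[:,0]; print(np.arctan2(-x[1],-x[0]))
E
python3 st.py
```

```text
[533.38025316 -95.84322856 124.50591441] [ 0.99020687 -0.59057464  3.96461267] [ 0.09549146 -0.32578359 -0.01494281] -0.41465909779848703
0.11742774629304929
```

Emit:
move_arm(
  motion=[
    [[0, 0, 0, 0.005, 0, 0, 0.04], [0, 0, 0, 0.01, 0, 0, 0.08], [0, 0, 0, 0.014, 0, 0, 0.12], [0, 0, 0, 0.014, 0, 0, 0.12]],
  ],
)

```text
clock: 13.6
eef_pos: [533.3, -95.9, 124.0]
eef_rot: [0.001, 1.0, -0.0, 0.001]
ft_force: [1.3, -0.3, 3.7]
grip_width: 0.142
```

```bash
python3 st.py
```

```text
[533.33885329 -95.89382522 123.99405542] [ 1.27411938 -0.32228124  3.72662901] [ 0.09072257 -0.30763908  0.02430924] -0.2953711962878809
-0.0019171403571125254
```

Emit:
move_arm(
  motion=[
    [[0, 0, 0, 0.004, 0, 0, 0.03], [0, 0, 0, 0.007, 0, 0, 0.06], [0, 0, 0, 0.007, 0, 0, 0.06]],
  ],
)

```text
clock: 13.85
eef_pos: [533.3, -95.9, 123.7]
eef_rot: [0.031, 1.0, -0.0, 0.001]
ft_force: [1.2, 0.1, 4.9]
grip_width: 0.141
```

```bash
python3 st.py
```

```text
[533.26225799 -95.90600175 123.72188671] [1.17539171 0.0971863  4.91993103] [ 0.01435294 -0.31590344 -0.01080435] -0.23575657087023832
-0.06154881714224168
```

Emit:
move_arm(
  motion=[
    [[0, 0, 0, 0.004, 0, 0, 0.03], [0, 0, 0, 0.007, 0, 0, 0.06], [0, 0, 0, 0.007, 0, 0, 0.06]],
  ],
)

```text
clock: 14.1
eef_pos: [533.5, -96.8, 123.5]
eef_rot: [0.06, 0.998, -0.001, 0.001]
ft_force: [1.4, -2.6, 4.8]
grip_width: 0.142
```

```bash
python3 st.py
```

```text
[533.51178927 -96.77322346 123.48987027] [ 1.40701795 -2.6322147   4.78942485] [-0.55218507 -0.34242943  0.28850843] -0.1765553460427428
-0.12105078987991488
```

Torque rose to 0.29 N m at a turn of 1.09 rad, with the foot at about 94.9 mm. That is the stop, at the seat. Release and retreat.

Emit:
move_arm(
  motion=[
    [[0, 0, 0, -0.01, 0, 0, -0.01], [0.4, 0, 0, -0.01, 0, 0, -0.01], [0.7, 0, 0, -0.01, 0, 0, -0.01], [0.7, 0, 0, -0.01, 0, 0, -0.01], [0.7, 0, 0, -0.01, 0, 0, -0.01], [0.7, 0, 0, -0.01, 0, 0, -0.01]],
  ],
)

```text
clock: 14.6
eef_pos: [531.7, -95.3, 122.5]
eef_rot: [0.057, 0.998, 0.0, -0.001]
ft_force: [-0.1, -0.1, -0.3]
grip_width: 0.698
```

Emit:
move_arm(
  motion=[
    [[0.7, 0, 0, -0.4, 0, 0, 0], [0.7, 0, 0, -1.0, 0, 0, 0], [0.7, 0, 0, -1.8, 0, 0, 0], [0.7, 0, 0, -2.2, 0, 0, 0], [0.7, 0, 0, -2.2, 0, 0, 0], [0.7, 0, 0, -2.2, 0, 0, 0]],
  ],
)

```text
clock: 15.1
eef_pos: [533.2, -95.8, 212.2]
eef_rot: [0.057, 0.998, -0.0, 0.001]
ft_force: [0.4, 1.4, -0.3]
grip_width: 0.699
```

```bash
python3 - <<'E'
from h import *
a=grab("scene")["img"][230:350,310:450,::-1]; d=grab("wrist"); b=d["img"][:,:,::-1].copy()
s=bot.read_state(); print(s["eef_pos"],s["ft_force"],s["grip_width"])
cv2.imwrite("pics/f1.png",np.hstack([cv2.resize(a,(350,300),interpolation=2),cv2.resize(b,(400,300))]))
P=[];t=np.linspace(0,2*np.pi,120)
for z,r in((94.8,34.5),(119.8,34.5),(104.8,34.5)):
  q=np.array([proj(d,[533.3+r*np.cos(x),-96+r*np.sin(x),z])[::-1] for x in t]); cv2.polylines(b,[np.round(q*8).astype(np.int32)],True,(0,255,255) if z!=104.8 else (0,0,255),1,shift=3)
cv2.imwrite("pics/f2.png",cv2.resize(b[120:380,220:430],None,fx=2.3,fy=2.3,interpolation=2))
E
```

```text
[531.51164748 -95.34394276 209.91410582] [-0.22221786 -0.34135521 -0.80520577] 0.6969955012447864
```

View pics/f1.png

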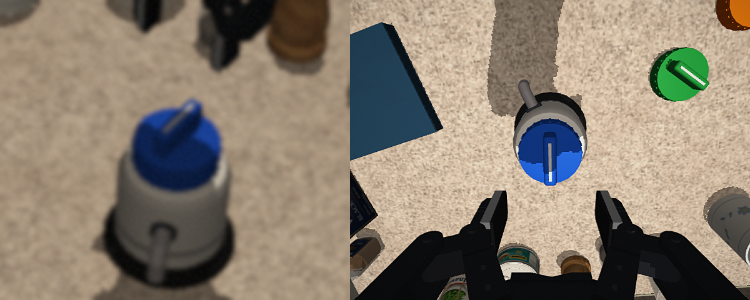

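View pics/f2.png

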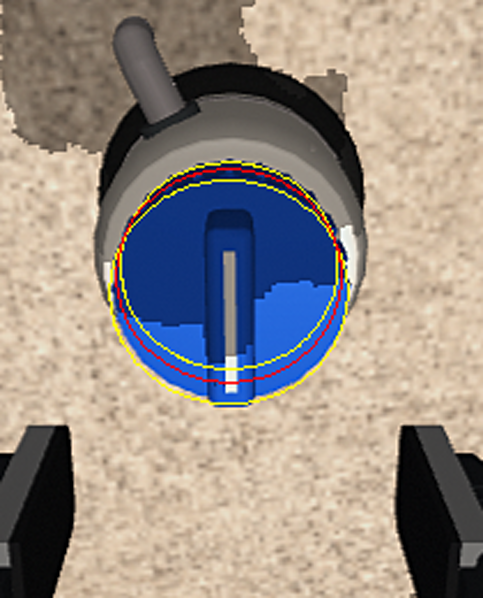

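The cap sits level on the housing. The outline predicted for the fully home height (outer yellow circle) matches the visible cap, and the fingers are clear. Handing in.

```bash
python3 -c "
from bench import bot
print(bot.hand_in())"
```

```text
the job is handed in; nothing more can be done
None
```

I screwed the blue cap onto the housing and let go of it, and every check I made says it is fully home. I handed the job in at about 15 s; `hand_in` reports no verdict.

| Stage | Result |
|---|---|
| Set on the neck | Bar in line with the spout to about 0.01 rad; cap foot about 104.7 mm high, where 104.8 mm is expected |
| Turned backward | Force fell to zero after about 0.6 rad; the cap then went down to about 99.8 mm, the entry height, at about 6 N |
| Turned forward | Came to its stop after about 1.09 rad, at 0.29 N m; foot about 94.9 mm, where the seat is 94.8 mm |

- **Force:** the highest vertical force I read was 8.3 N, slightly above the advised 3 to 6 N and far below the 35 N limit.
- **Last look:** the cap is level and centred. Its outline matches the fully home height, and the gripper is open and about 85 mm clear.
- **Disagreements:** the cameras differed by up to a few millimetres on where the housing stood. I corrected for that by comparing cap and neck in the same wrist view, and by a small shift when I felt a sideways force. Cap heights come from the arm's position readings, not from a direct measurement.
- **Bystanders:** the arm never came near them, but I did not measure their positions again at the end.

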